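# Seat the sliding work board and lock it

### The job

Push the plywood work board along its rails with a fingertip, towards the end bar, until it drops level into its locating notches, then push the brass keeper round by its black peg until it lies squarely across the board and locks it down. Nothing is to be picked up: the charcoal block rides along on the board without being touched, and everything else on the bench stays where it is.

Things in the scene. Friction and masses are not known exactly. Their poses are not given: they have to be found in the camera images.
- base: fixed wooden runner base 282 x 158 mm on 10 mm feet. Origin 10 mm above the bench, under its plate; x along the rails, the way the board must slide; y across, z up. Base plate 8 mm thick, side walls' inner faces at y +-61.5 mm, walls 14 mm thick, tops at z 34 mm. Metal tracks inside the walls, tops at z 22 mm, with 15 mm long notches. Open at the -x end (x -140 mm).
- end_bar (a point): middle of the top of the end bar across the base's +x end, base z 32 mm; the bar covers base x +130 to +142 mm. If pushed over the notches without dropping, the board meets it 15 mm past the seat and can be pushed back.
- board: loose plywood board 140 x 120 x 10 mm, 0.35 to 0.7 kg, between the base's walls with 1.5 mm play a side. Origin: middle of the slab's underside, axes as the base's. Rear edge at x -70 mm. Four steel feet, 6 mm high, glide on the tracks: origin then at base z 28 mm; when all fall into the notches it drops to base z 22 mm and stops at the notch walls (2.5 mm play each way).
- push_ledge (a point): middle of the rear (-x) face of the dark wooden push ledge on the board's top, at (-70, 0, +15) mm on the board: 60 mm wide (y), 12 mm thick, 10 mm high, flush with the board's rear edge; its top is 20 mm above the slab's underside
- seat (a point): on the base at (+45, 0, +22) mm: where the board's origin lies once the board has dropped into the notches (70 to 100 mm ahead of its start)
- keeper (a joint): rad, turn of the brass keeper on the base's -y wall: 0 = blade along the wall, pointing to the base's -x; negative = swung outwards; +1.57 (end stop) = pointing to the base's +y, squarely across the board. Starts at -0.4 to 0; stays where left (about 0.7 N at the peg). Its underside, at base z 34.5 mm, passes 2.5 mm over the seated board but strikes a board that has not dropped.
- keeper_pivot (a point): pivot axis of the keeper, on the base at (+30, -68.5, +37) mm
- keeper_peg (a point): the black upright peg on the keeper, 12 mm across, 45 mm from the pivot axis; this point is the centre of its top, at base z 64.5 mm. The peg rises from the 12 mm wide, 5 mm thick blade, whose top is at base z 39.5 mm.
- charcoal_block: loose black charcoal soldering block about 35 (x) x 50 x 26 mm lying on the front (+x) half of the board; origin at the centre of its underside. Not to be touched.
- blue_pliers: small pliers with blue grips, 131 x 58 x 10 mm, lying on the far side of the base; origin in the middle of the underside; leave alone
- flux_jar: white jar with green lid, 58 mm across, 50 mm high, beyond the end bar of the base; origin under its centre; leave alone
- thread_spool: spool of red thread, 38 mm across, 45 mm high, beyond the end bar of the base; origin under its centre; leave alone
- tape_roll: roll of masking tape lying flat, 86 mm across, 24 mm high; origin under its centre; leave alone
- bead_jar: glass jar of beads with cork lid, 46 mm across, 64 mm high; origin under its centre; leave alone

How it is judged:
On the way, in this order (a step that is already met when the one before it is completed fails the run):
1. the board has dropped level into its notches (z of board in the frame of base between 0.0195 and 0.0242 m and x of board in the frame of base between 0.038 and 0.052 m and angle between board's own z axis and vertical below 0.03 rad and value of joint keeper below 1 rad), for 0.2 s.
2. the keeper lies across the seated board (z of board in the frame of base between 0.0195 and 0.0242 m and x of board in the frame of base between 0.038 and 0.052 m and angle between board's own z axis and vertical below 0.03 rad and value of joint keeper above 1.35 rad), for 0.2 s.
At the end, for the whole second after the job is handed in: The board lies level (within 0.03 rad) in its notches, its origin 19.5 to 24.2 mm above the base's origin and within 7 mm of the seat along the rails; the keeper stands at more than 1.35 rad; the charcoal block lies flat on the board; all at rest (all of step 2 and linear speed of board below 0.01 m/s and z of charcoal_block in the frame of board between 0.007 and 0.014 m and angle between charcoal_block's own z axis and vertical below 0.1 rad); the robot touches nothing.
It fails at once if the board is lifted off its rails or tipped (z of board in the frame of base above 0.035 m or angle between board's own z axis and vertical above 0.12 rad).
It fails at once if the charcoal block is touched, lifted, tipped or dropped off the board (contact force between charcoal_block and the fingers above 0.3 N or contact force between charcoal_block and the arm above 0.3 N or z of charcoal_block in the frame of board above 0.02 m or z of charcoal_block in the frame of board below 0.003 m or angle between charcoal_block's own z axis and vertical above 0.4 rad).
It fails at once if one of the other things on the bench is moved by more than 15 mm (distance of any of blue_pliers, flux_jar, thread_spool, tape_roll, bead_jar from where it was at the start of the episode above 0.015 m).
It also fails if it takes over 51 s, if anything falls off the work surface, if the arm or the gripper's body presses on something with over 40 N, if the wrist force passes 120 N, or if a joint passes its speed limit or range.

### The arm

A 6-joint arm with a two-finger parallel gripper is mounted at the origin on a cart in front of the work surface, level with it; the furniture and walls round the work are solid. World frame = base frame: x ahead of the robot, y to its left, z up, the work surface at z = 0. Lengths are in m, angles in rad, forces in N, time in s.
With the tool pointing down it reaches from about 0.35 to 0.85 m from the base axis. Payload 8.1 kg.
Tool frame: the origin (TCP) lies between the finger pads; the fingertips stand 11 mm ahead of it and the grasp point (between the pads) lies 8 mm behind it (tips_ahead is the z of the fingertips in the tool frame, in m); z points along the fingers, y is the line along which they close (so a half turn about z gives the same grasp; the last joint's range is limited). The gripper opens to 93 mm and grips with 3 to 60 N. Pads are 15 mm wide; open, the fingers measure 128 mm over their backs; the gripper's body (75 mm by 188 mm) begins 65 mm behind the grasp point.
Start: joints at [1.051, 0.13, 1.488, -0, 1.523, -0.085], TCP at [0.253, 0.544, 0.194] pointing down, gripper open.
Joint ranges: [-2.96, 2.96], [-0.89, 2.26], [0.02, 2.5], [-1.34, 4.48], [0, 2.73], [-2.66, 2.66]. Speed limits (rad/s): [2.39, 2.39, 2.79, 3.14, 3.14, 3.14].

### API

Orientations are given as a rotation vector (axis times angle).
In Python, from plant import read_state, read_camera, close_job, tips_ahead gives the robot as it stands. The module is installed in compiled form; this text tells all that it offers.
- The arm moves only by the tool move_arm, never from a script. Its argument "plan" is a list of rows, each a list of 7 numbers: the turn, a rotation vector about the tool's x, y, z in units of 6 degrees (1.0 is 6 degrees), then the shift along the tool's x, y, z in units of 25 mm (1.0 is 25 mm), then the finger opening in mm, from 0 to 93. A call has exactly 10 rows; each row shifts and turns the commanded pose from where the row before left it, along the tool's axes as they then stand; what a row does not reach is not made up. A row lasts 1/10 s, in which the tool goes at most 50 mm and 8.59 degrees, less where a joint would pass 70% of its speed; a pose out of reach is approached as far as the arm can. A call is refused whole if a number of a shift passes 1 or a number of a turn 1, either way. A call with a gripper value outside its range is refused whole. The fingers move at their own pace and stop on an object; "force" is the grip in N (left out, the last holds). Time passes only in rows, so rows that do not move let the fingers close, or fill a call up. It gives the time, the measured TCP pose, the force, the opening and the grip force at its end, in the units of the state.
- read_state(): the state, without advancing time (a new reading comes with each control period).
- read_camera(name): name is "scene" or "top" or "wrist"; returns a dict with "frame" (480x640x3 uint8, red, green, blue), "z_map" (480x640 float32, m along the optical axis (not along the pixel's ray), 0 where there is no reading), "fx", "fy", "cx", "cy" (pixels), "rvec" (rotation vector, rad) and "tvec" (3), from world to camera coordinates, as OpenCV has them. Camera axes: x right, y down, z forward; pixel columns grow to the right and rows downward; lengths in m; the calibration is good to about 2 mm. A picture is of the moment at which its call begins.
- close_job(): hands the job in; it is judged then, once.
The state is a dict: "t": time; "q": joint angles; "dq": joint speeds; "joint_torque": joint torques, N m; "tool_pos": TCP position; "orientation": TCP orientation; "force": force on the tool from outside, world axes, zero at the start; "wrist_torque": the same for the moment, N m; "opening": finger opening in m; "gripper_force": force on a finger pad.
Only numpy, scipy, OpenCV 4.12 (cv2) and the standard library are available. Lean on these libraries where they do the work, as an engineer would, in place of code of your own. Each camera call takes 0.05 s, during which the arm holds its last target. There are 200 camera calls.

## Working session

There is one attempt and no reset: what is moved stays moved. The work goes in short steps, Python scripts to look and compute and a tool call to move; the robot and the scene stay as the last step left them, time stands still between calls to the robot, and variables do not carry over. Pictures are saved under pics/ and viewed, at most 10 in all, crops included, and the job is handed in when it is done.

Besides the shell and the picture viewer there is one more tool, called as name(argument=value, ...) on one line, values as JSON. move_arm: Moves the arm, as the interface text tells. Its arguments: {"type":"object","properties":{"plan":{"type":"array","items":{"type":"array","items":{"type":"number"}}},"force":{"type":"number"}},"required":["plan"]}

```bash
mkdir -p pics; cat > h.py <<'E'
import numpy as np, cv2
from plant import *
def grab(n):
    c=read_camera(n); c['R']=cv2.Rodrigues(np.array(c['rvec'],float))[0]; c['t']=np.array(c['tvec'],float).ravel(); return c
def world(c):
    v,u=np.mgrid[0:480,0:640]; z=c['z_map']
    P=np.stack([(u-c['cx'])/c['fx']*z,(v-c['cy'])/c['fy']*z,z],-1)
    W=(P-c['t'])@c['R']; W[z==0]=np.nan; return W
def ray(c,u,v,h):
    d=c['R'].T@np.array([(u-c['cx'])/c['fx'],(v-c['cy'])/c['fy'],1]); o=-c['R'].T@c['t']
    return o+d*(h-o[2])/d[2]
E
python3 - <<'E'
from h import *
for n in ('top','scene'):
    c=grab(n); cv2.imwrite(f'pics/{n}0.png',c['frame'][:,:,::-1]); np.savez(f'{n}0.npz',**c)
    print(n,-c['R'].T@c['t'])
s=read_state(); print(s['t'],s['tool_pos'],s['orientation'],tips_ahead)
E
```

```text
top [ 0.46035017 -0.04979821  1.05425759]
scene [ 0.3017656  -0.61458652  1.02275469]
0.1 [0.25246618 0.54371819 0.19313372] [-6.77538354e-01 -3.06718450e+00  2.37064427e-03] 0.011
```

View pics/top0.png

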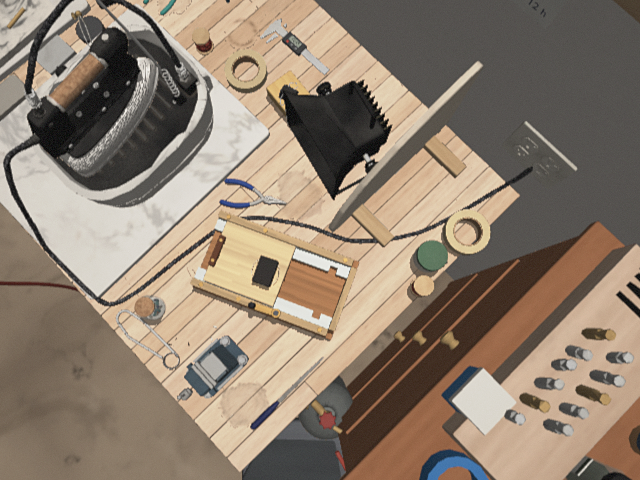

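View pics/scene0.png

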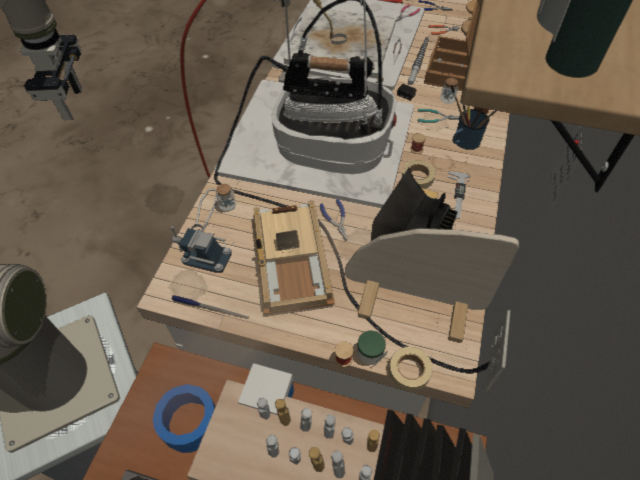

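The top view shows the base centred near (275,273). The ledge is at (217,247), the end bar runs along (342,293), and the keeper with its black peg is on the lower wall near (252,306). The charcoal block is at (265,271).

```bash
python3 - <<'E'
from h import *
c=dict(np.load('top0.npz')); W=world(c)
print('x dir of image right',W[273,300]-W[273,260], W[273,275])
m=((W[...,2]>.03)&(W[...,2]<.062)).astype(np.uint8)
m[:, :180]=0;m[:,370:]=0;m[:200]=0;m[345:]=0
n,l,st,ce=cv2.connectedComponentsWithStats(m); k=1+np.argmax(st[1:,4]); m=l==k
p=W[m][:,:2].astype(np.float32); r=cv2.minAreaRect(p*1000); print(r); print(cv2.boxPoints(r))
hsv=cv2.cvtColor(c['frame'],cv2.COLOR_RGB2HSV)
blk=((hsv[...,2]<60)&m).astype(np.uint8)
n,l,st,ce=cv2.connectedComponentsWithStats(blk)
for i in range(1,n):
    if st[i,4]>8: print(st[i],ce[i],np.nanmedian(W[l==i],0))
im=c['frame'][195:350,180:370,::-1]; cv2.imwrite('pics/c1.png',cv2.resize(im,None,fx=4,fy=3.8,interpolation=cv2.INTER_CUBIC)) if 0 else cv2.imwrite('pics/c1.png',cv2.resize(im,(760,600) if 0 else (735,600),interpolation=cv2.INTER_CUBIC))
E
```

```text
x dir of image right [ 0.00653738 -0.07078523 -0.04971581] [0.56250103 0.02854245 0.04838361]
((564.2916870117188, 30.153762817382812), (282.34259033203125, 152.18438720703125), 70.51422119140625)
[[ 445.46683   -77.549545]
 [ 588.9347   -128.31413 ]
 [ 683.1166    137.85707 ]
 [ 539.6487    188.62166 ]]
```

View pics/c1.png

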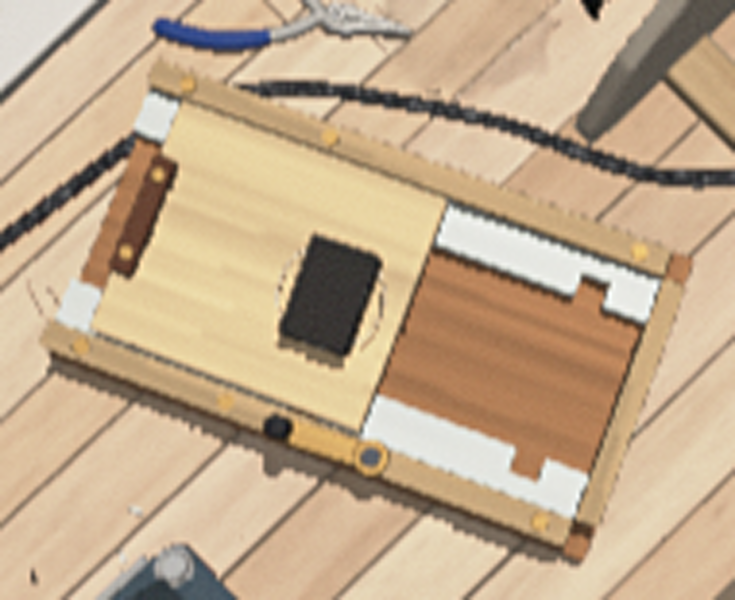

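The crop shows the keeper lying nearly along the wall, with its peg at crop (277,427) and pivot at (370,457). The ledge is on the left, the block is at mid-board, and the rear of the board is near the open end. The wall outline measures 282 x 152 mm, which matches the given sizes.

```bash
cat >> h.py <<'E'
X=np.array([-.3336,-.9427]);Y=np.array([.9427,-.3336]);O=np.array([.5646,.0311])
def b(w): d=np.asarray(w)[...,:2]-O; return np.stack([d@X,d@Y],-1)*1000
def toolmove(bx,by,z):  # shift in tool units to base-frame target (mm), TCP height z
    s=read_state(); R=cv2.Rodrigues(np.array(s['orientation']))[0]
    w=np.r_[O+(bx*X+by*Y)/1000,z]; return R.T@(w-s['tool_pos'])/.025
def yaw():
    R=cv2.Rodrigues(np.array(read_state()['orientation']))[0]; return np.degrees(np.arctan2(R[1,1],R[0,1])),R[:,2]
E
python3 - <<'E'
from h import *
c=dict(np.load('top0.npz')); W=world(c); B=b(W)
hsv=cv2.cvtColor(c['frame'],cv2.COLOR_RGB2HSV).astype(int)
q=lambda u,v:(int(180+u/3.868),int(195+v/3.871))
def comp(mask,uv,name,h):
    n,l=cv2.connectedComponents(mask.astype(np.uint8)); u,v=uv; k=l[v,u]; s=(l==k); v,u=np.nonzero(s)
    p=np.array([b(ray(c,a,d,h)) for a,d in zip(u,v)]); print(name,k,s.sum(),p.min(0),p.max(0),p.mean(0),np.nanmedian(W[s][:,2]))
comp((hsv[...,2]<70),q(330,295),'block',.074)
comp((hsv[...,2]<70),q(277,427),'peg',.0745)
inb=(abs(B[...,1])<55)&(B[...,0]<40)&(abs(W[...,2]-.058)<.0045)
comp((W[...,2]>.053)&(hsv[...,2]<110)&(hsv[...,1]>100),q(145,215),'ledge',.058)
print('pivot',b(ray(c,275.7,313,.0495)))
for n,u,v in(('wall -y,-x',45,335),('wall +y -x',160,62),('endbar -y',575,535),('board front',405,310)): 
    print(n,b(ray(c,180+u/3.868,195+v/3.871,.048 if 'f' in n else .044)))
print(toolmove(-150,0,.13),yaw())
E
```

```text
block 124 489 [-29.59661799 -30.38647279] [ 4.63742609 18.06371139] [-12.50455201  -6.13719926] 0.07405906080507377
peg 146 34 [-18.49861728 -77.22280102] [ -7.78297609 -67.06069316] [-12.97092574 -72.17306583] 0.07387699557891947
ledge 280 155 [-118.41246948  -29.19515349] [-106.66064447   28.86470957] [-112.31339341   -0.84202809] 0.058110814004149906
pivot [ 31.07142475 -69.17960759]
wall -y,-x [-136.90552454  -70.39723873]
wall +y -x [-135.62376544   73.33145394]
endbar -y [134.43118201 -69.06692289]
board front [21.31329858  1.63341035]
[-19.39407341  -7.36032786   2.5344515 ] (np.float64(65.08691235899224), array([-7.79372544e-04, -1.37364765e-03, -9.99998753e-01]))
```

move_arm(plan=[[0, 0, 0, -0.97, -0.37, 0, 0], [0, 0, 0, -0.97, -0.37, 0, 0], [0, 0, 0, -0.97, -0.37, 0, 0], [0, 0, 0, -0.97, -0.37, 0, 0], [0, 0, 0, -0.97, -0.37, 0, 0], [0, 0, 0, -0.97, -0.37, 0, 0], [0, 0, 0, -0.97, -0.37, 0, 0], [0, 0, 0, -0.97, -0.37, 0, 0], [0, 0, 0, -0.97, -0.37, 0, 0], [0, 0, 0, -0.97, -0.37, 0, 0]])

```text
t: 1.1
tool_pos: [0.4341, 0.3571, 0.1935]
orientation: [-0.677, -3.067, 0.001]
force: [-0.2, 0.8, 0.2]
opening: 0.0173
gripper_force: 0.0
```

move_arm(plan=[[0, 0, 0, -0.97, -0.37, 0, 0], [0, 0, 0, -0.97, -0.37, 0, 0], [0, 0, 0, -0.97, -0.37, 0, 0], [0, 0, 0, -0.97, -0.37, 0, 0], [0, 0, 0, -0.97, -0.37, 0.4, 0], [0, 0, 0, -0.97, -0.37, 0.4, 0], [0, 0, 0, -0.97, -0.37, 0.4, 0], [0, 0, 0, -0.97, -0.37, 0.4, 0], [0, 0, 0, -0.97, -0.37, 0.4, 0], [0, 0, -0.9, -0.9, -0.37, 0.4, 0]])

```text
t: 2.1
tool_pos: [0.6134, 0.1718, 0.1329]
orientation: [-0.532, -3.095, 0.001]
force: [-0.3, -0.7, 0.5]
opening: 0.0007
gripper_force: 0.0
```

```bash
python3 - <<'E'
from h import *
s=read_state();print(s['t'],s['force'],s['opening'],b(s['tool_pos']),s['tool_pos'][2]);print(toolmove(-150,0,.057),yaw())
c=grab('wrist');cv2.imwrite('pics/w1.png',c['frame'][:,:,::-1])
E
```

```text
2.1 [-0.25064366 -0.71881395  0.48447849] 0.0007226949275719221 [-148.95597006   -0.93497864] 0.13294433434405678
[-0.04007161  0.04320496  3.03771684] (np.float64(70.5036706440921), array([-1.00732494e-03, -2.03517157e-04, -9.99999472e-01]))
```

View pics/w1.png

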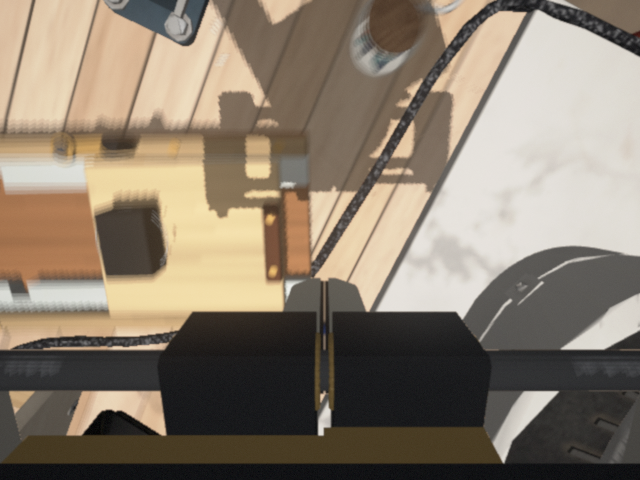

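move_arm(plan=[[0, 0, 0, 0, 0, 0.5, 0], [0, 0, 0, 0, 0, 0.5, 0], [0, 0, 0, 0, 0, 0.5, 0], [0, 0, 0, 0, 0, 0.5, 0], [0, 0, 0, 0, 0, 0.5, 0], [0, 0, 0, 0, 0, 0.54, 0], [0, 0, 0, 0, -0.1, 0, 0], [0, 0, 0, 0, -0.1, 0, 0], [0, 0, 0, 0, -0.1, 0, 0], [0, 0, 0, 0, -0.1, 0, 0]])

```text
t: 3.15
tool_pos: [0.6104, 0.1632, 0.0591]
orientation: [0.532, 3.095, 0.001]
force: [-0.3, 0.4, -1.4]
opening: 0.0003
gripper_force: 0.0
```

move_arm(plan=[[0, 0, 0, 0, -0.1, 0, 0], [0, 0, 0, 0, -0.1, 0, 0], [0, 0, 0, 0, -0.1, 0, 0], [0, 0, 0, 0, -0.15, 0, 0], [0, 0, 0, 0, -0.15, 0, 0], [0, 0, 0, 0, -0.15, 0, 0], [0, 0, 0, 0, -0.15, 0, 0], [0, 0, 0, 0, -0.15, 0, 0], [0, 0, 0, 0, -0.1, 0, 0], [0, 0, 0, 0, -0.1, 0, 0]])

```text
t: 4.15
tool_pos: [0.5992, 0.1337, 0.0581]
orientation: [0.533, 3.096, -0.0]
force: [-0.3, 0.8, 0.0]
opening: 0.0004
gripper_force: 0.0
```

```bash
cat >> h.py <<'E'
def board():
    c=grab('top'); W=world(c); B=b(W); hsv=cv2.cvtColor(c['frame'],cv2.COLOR_RGB2HSV).astype(int)
    # slab top points on two side strips (clear of ledge, block), front edge and heights
    H=W[...,2]; ok=(abs(abs(B[...,1])-46)<8)
    s=ok&(B[...,0]>-130)&(B[...,0]<125)&(H>.037)&(H<.055)&(hsv[...,1]>40)&(hsv[...,2]>150)
    P=np.c_[B[s],H[s]*1000]
    A=np.c_[P[:,:2],np.ones(len(P))]; k=np.linalg.lstsq(A,P[:,2],rcond=None)[0]
    print('slab x',np.percentile(P[:,0],[1,99]),'h',np.median(P[:,2]),'slope',k,len(P))
    st=read_state(); print('t',st['t'],'tcp',b(st['tool_pos']),st['tool_pos'][2],'F',st['force'],yaw()[0])
    return c,W,B
E
python3 -c "
from h import *
board()"
```

```text
slab x [-107.29810877   19.9540648 ] h 48.29169344575826 slope [-5.02506488e-03 -3.18928253e-03  4.82803846e+01] 654
t 4.2 tcp [-108.00136294   -1.54376295] 0.05803072497529949 F [ 0.1938978   0.00712407 -0.05634479] 70.47512324123137
```

```bash
python3 -c "
from h import *
c=grab('top');s=grab('scene')
a=cv2.resize(c['frame'][195:345,180:380],(600,450)) ;d=cv2.resize(s['frame'][180:330,220:370],(450,450)) if 0 else None
cv2.imwrite('pics/c2.png',np.hstack([cv2.resize(c['frame'][195:345,180:360],(400,333)),cv2.resize(s['frame'][180:330,220:400],(400,333))])[:,:,::-1])
"
```

```text
(no output)
```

View pics/c2.png

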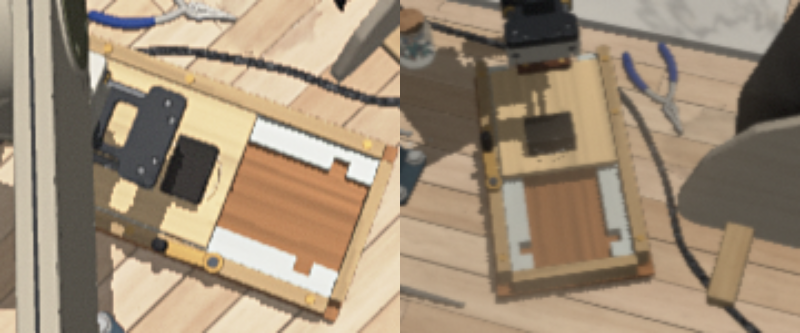

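The top half shows the hand beside the block and the board not yet visibly moved. The scene half shows the tip hidden behind the ledge. A wrist look will settle where the tip is.

```bash
python3 -c "
from h import *
c=grab('wrist');cv2.imwrite('pics/w2.png',c['frame'][:,:,::-1])
W=world(c);B=b(W)
for v in range(150,330,12): print(v,[tuple(np.round(np.r_[B[v,u],W[v,u,2]*1000]).tolist()) for u in (200,240,270,290,305,325,345)])
"
```

```text
150 [(-43.0, -66.0, 45.0), (-64.0, -66.0, 44.0), (-80.0, -66.0, 44.0), (-90.0, -66.0, 43.0), (-98.0, -66.0, 44.0), (-108.0, -66.0, 44.0), (-119.0, -66.0, 45.0)]
162 [(-39.0, -59.0, 33.0), (-61.0, -59.0, 32.0), (-78.0, -59.0, 33.0), (-89.0, -59.0, 31.0), (-97.0, -59.0, 33.0), (-108.0, -59.0, 33.0), (-120.0, -59.0, 31.0)]
174 [(-44.0, -54.0, 50.0), (-64.0, -54.0, 49.0), (-80.0, -54.0, 48.0), (-90.0, -54.0, 48.0), (-98.0, -54.0, 48.0), (-108.0, -54.0, 47.0), (-120.0, -53.0, 32.0)]
186 [(-43.0, -48.0, 49.0), (-64.0, -48.0, 48.0), (-79.0, -48.0, 47.0), (-90.0, -48.0, 48.0), (-98.0, -48.0, 48.0), (-108.0, -48.0, 48.0), (-120.0, -46.0, 31.0)]
198 [(-43.0, -42.0, 49.0), (-64.0, -42.0, 49.0), (-79.0, -42.0, 49.0), (-90.0, -42.0, 47.0), (-98.0, -42.0, 49.0), (-108.0, -42.0, 48.0), (-120.0, -39.0, 33.0)]
210 [(-42.0, -35.0, 48.0), (-63.0, -35.0, 48.0), (-79.0, -35.0, 48.0), (-90.0, -35.0, 48.0), (-98.0, -35.0, 48.0), (-108.0, -35.0, 49.0), (-121.0, -29.0, 17.0)]
222 [(-41.0, -29.0, 49.0), (-63.0, -29.0, 48.0), (-79.0, -29.0, 48.0), (-90.0, -29.0, 49.0), (-98.0, -29.0, 48.0), (-108.0, -29.0, 49.
[... 599 characters left out ...]
-1.0, 48.0), (-108.0, -5.0, 59.0), (-121.0, 9.0, 18.0)]
282 [(-38.0, 6.0, 49.0), (-61.0, 5.0, 49.0), (-78.0, 6.0, 49.0), (-89.0, 6.0, 48.0), (-99.0, -10.0, 88.0), (-108.0, -9.0, 84.0), (-117.0, -11.0, 89.0)]
294 [(-38.0, 13.0, 48.0), (-60.0, 13.0, 49.0), (-77.0, 13.0, 48.0), (-94.0, -10.0, 101.0), (-100.0, -10.0, 102.0), (-108.0, -9.0, 100.0), (-117.0, -11.0, 102.0)]
306 [(-37.0, 20.0, 49.0), (-60.0, 20.0, 48.0), (-77.0, 20.0, 50.0), (-95.0, -11.0, 115.0), (-100.0, -10.0, 113.0), (-108.0, -9.0, 111.0), (-116.0, -11.0, 114.0)]
318 [(-81.0, -37.0, 175.0), (-90.0, -37.0, 175.0), (-96.0, -37.0, 175.0), (-101.0, -38.0, 177.0), (-104.0, -37.0, 175.0), (-108.0, -9.0, 120.0), (-112.0, -37.0, 176.0)]
```

View pics/w2.png

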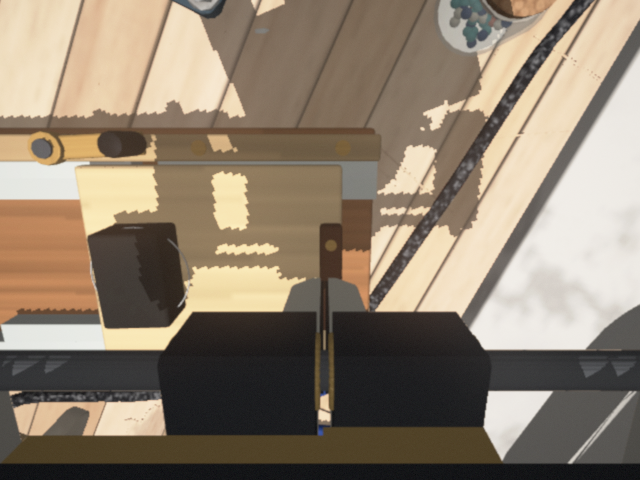

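The wrist view shows the finger over the ledge. The finger's lower edge is at row ~279, and the ledge top (z 59 mm) is visible just above it. The depth map puts the tip near z 80 mm, although TCP z 58 mm minus 11 mm should put it at 47 mm. The board has not been touched. I'll back off and check the tip height from the scene camera.

move_arm(plan=[[0, 0, 0, 0, 0.4, 0, 0], [0, 0, 0, 0, 0.4, 0, 0], [0, 0, 0, 0, 0.4, 0, 0], [0, 0, 0, 0, 0.4, 0, 0], [0, 0, 0, 0, 0.4, 0, 0], [0, 0, 0, 0, 0.3, 0, 0], [0, 0, 0, 0, 0, 0, 0], [0, 0, 0, 0, 0, 0, 0], [0, 0, 0, 0, 0, 0, 0], [0, 0, 0, 0, 0, 0, 0]])

```text
t: 5.35
tool_pos: [0.6185, 0.1877, 0.0581]
orientation: [-0.533, -3.096, 0.0]
force: [-0.1, -0.2, -0.5]
opening: 0.0008
gripper_force: 0.0
```

```bash
python3 -c "
from h import *
s=read_state(); print(s['tool_pos'],b(s['tool_pos']),s['force'])
for n in ('scene','wrist'):
    c=grab(n);W=world(c);B=b(W)-b(s['tool_pos'])
    m=(abs(B[...,0])<22)&(abs(B[...,1])<14)&(W[...,2]>.025)
    z=W[m][:,2]*1000; print(n,m.sum(),np.percentile(z,[0,2,5,10,50]) if m.sum() else '')
    for lo in range(30,130,10):
        k=m&(W[...,2]*1000>=lo)&(W[...,2]*1000<lo+10)
        if k.any(): print(lo,k.sum(),np.round(B[k].min(0)),np.round(B[k].max(0)))
    if n=='scene': 
        p=c['R']@s['tool_pos']+c['t']; u,v=int(c['fx']*p[0]/p[2]+c['cx']),int(c['fy']*p[1]/p[2]+c['cy']);print(u,v)
        cv2.imwrite('pics/s3.png',cv2.resize(c['frame'][v-60:v+60,u-80:u+80],(640,480),interpolation=cv2.INTER_CUBIC)[:,:,::-1])
"
```

```text
[0.61845104 0.18772704 0.05805506] [-165.61701631   -1.48540673] [-0.06168101 -0.20080198 -0.49712982]
scene 221 [498.08736105 499.32347034 500.9817987  501.73962413 504.47152122]
280 190
wrist 2693 [ 81.71339771  84.28940536  87.07848393  90.61422614 107.44731699]
80 251 [-11. -10.] [13.  8.]
90 564 [-14. -10.] [16. -7.]
100 723 [-14. -10.] [16. -7.]
110 727 [-15. -10.] [16. -7.]
120 183 [ -2. -10.] [ 4. -7.]
```

View pics/s3.png

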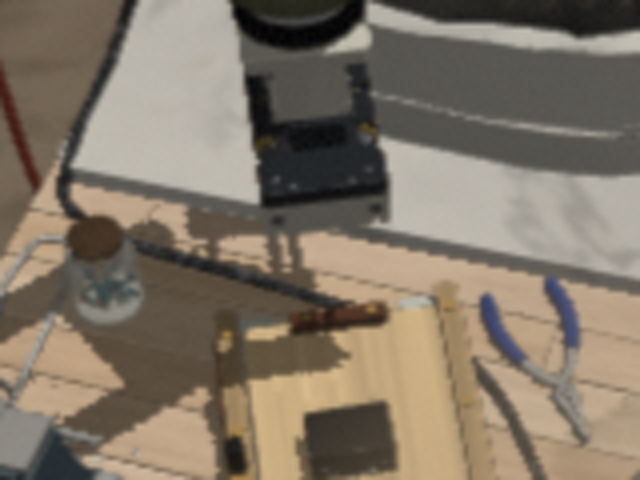

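The scene crop shows only the back of the hand, with the fingers hidden; the ledge is at (338,317). The wrist depth again puts the tip about 24 mm above TCP z, so I'll go by touch. I'll descend to TCP 30 mm, where both readings are safe, and approach slowly while watching the force.

move_arm(plan=[[0, 0, 0, 0, 0, 0.2, 0], [0, 0, 0, 0, 0, 0.2, 0], [0, 0, 0, 0, 0, 0.2, 0], [0, 0, 0, 0, 0, 0.2, 0], [0, 0, 0, 0, 0, 0.2, 0], [0, 0, 0, 0, 0, 0.12, 0], [0, 0, 0, 0, -0.2, 0, 0], [0, 0, 0, 0, -0.2, 0, 0], [0, 0, 0, 0, -0.1, 0, 0], [0, 0, 0, 0, 0, 0, 0]])

```text
t: 6.45
tool_pos: [0.6145, 0.1759, 0.0304]
orientation: [0.533, 3.096, 0.0]
force: [-0.1, 0.5, -0.2]
opening: 0.0004
gripper_force: 0.0
```

```bash
cat >> h.py <<'E'
def tip():
    s=read_state(); c=grab('wrist');W=world(c);B=b(W);D=B-b(s['tool_pos'])
    H=W[...,2]*1000; m=(abs(D[...,0])<22)&(abs(D[...,1])<14)&(H>s['tool_pos'][2]*1000+15)
    f=np.percentile(H[m],[0,1]) if m.any() else None
    k=(abs(D[...,1]+40)<12)&(H>44)&(H<54)&(abs(B[...,1])<58)&(abs(B[...,1])>31)&(B[...,0]<110)
    k2=(abs(B[...,1]+48)<7)&(H>37)&(H<54)&(B[...,0]<110)
    print('t',s['t'],'tcp',b(s['tool_pos']).round(1),s['tool_pos'][2].round(4),'F(base)',np.r_[s['force'][:2]@X,s['force'][:2]@Y,s['force'][2]].round(2),'tipz',f,'slab rear',np.percentile(B[k2][:,0],1).round(1),'slab h',np.percentile(H[k2],[10,50,90]).round(1))
    for x0 in range(-140,40,10):
        q=k2&(abs(B[...,0]-x0)<5)
        if q.sum()>30: print((x0,np.median(H[q]).round(1)),end=' ')
    return c,W,B
E
python3 -c "
from h import *
tip()"
```

```text
t 6.45 tcp [-153.1   -1.3] 0.0304 F(base) [-0.41 -0.3  -0.2 ] tipz [53.64511144 55.74765404] slab rear -116.9 slab h [47.3 48.2 49. ]
(-120, np.float64(47.1)) (-110, np.float64(48.2)) (-100, np.float64(48.2)) (-90, np.float64(48.2)) (-80, np.float64(48.2)) (-70, np.float64(48.2)) (-60, np.float64(48.2)) (-50, np.float64(48.2)) (-40, np.float64(48.2)) (-30, np.float64(48.2)) (-20, np.float64(48.2)) (-10, np.float64(48.2)) (0, np.float64(47.8))
```

move_arm(plan=[[0, 0, 0, 0, -0.1, 0, 0], [0, 0, 0, 0, -0.1, 0, 0], [0, 0, 0, 0, -0.1, 0, 0], [0, 0, 0, 0, -0.1, 0, 0], [0, 0, 0, 0, -0.1, 0, 0], [0, 0, 0, 0, -0.1, 0, 0], [0, 0, 0, 0, -0.1, 0, 0], [0, 0, 0, 0, -0.05, 0, 0], [0, 0, 0, 0, 0, 0, 0], [0, 0, 0, 0, 0, 0, 0]])

```text
t: 7.5
tool_pos: [0.6081, 0.1587, 0.0301]
orientation: [0.532, 3.096, 0.0]
force: [-0.3, -0.0, 0.0]
opening: 0.0006
gripper_force: 0.0
```

move_arm(plan=[[0, 0, 0, 0, 0, 0.04, 0], [0, 0, 0, 0, 0, 0.04, 0], [0, 0, 0, 0, 0, 0.04, 0], [0, 0, 0, 0, 0, 0.04, 0], [0, 0, 0, 0, 0, 0.04, 0], [0, 0, 0, 0, 0, 0.04, 0], [0, 0, 0, 0, 0, 0.04, 0], [0, 0, 0, 0, 0, 0, 0], [0, 0, 0, 0, 0, 0, 0], [0, 0, 0, 0, 0, 0, 0]])

```text
t: 8.5
tool_pos: [0.6081, 0.1587, 0.0231]
orientation: [0.532, 3.096, 0.0]
force: [-0.8, -0.7, -0.1]
opening: 0.0003
gripper_force: 0.0
```

```bash
python3 -c "
from h import *
tip()"
```

```text
t 8.5 tcp [-134.8   -1.5] 0.0231 F(base) [ 0.95 -0.52 -0.09] tipz [40.40779324 45.57393187] slab rear -116.5 slab h [47.3 48.2 49. ]
(-120, np.float64(47.4)) (-110, np.float64(48.2)) (-100, np.float64(48.2)) (-90, np.float64(48.2)) (-80, np.float64(48.2)) (-70, np.float64(48.2)) (-60, np.float64(48.2)) (-50, np.float64(48.2)) (-40, np.float64(48.2)) (-30, np.float64(48.2)) (-20, np.float64(48.1)) (-10, np.float64(48.1)) (0, np.float64(48.2)) (10, np.float64(48.0))
```

No contact force, so vision is right: the tips sit about 23 mm above the reported TCP z. Now I'll push.

move_arm(plan=[[0, 0, 0, 0, -0.05, 0, 0], [0, 0, 0, 0, -0.08, 0, 0], [0, 0, 0, 0, -0.12, 0, 0], [0, 0, 0, 0, -0.16, 0, 0], [0, 0, 0, 0, -0.2, 0, 0], [0, 0, 0, 0, -0.2, 0, 0], [0, 0, 0, 0, -0.2, 0, 0], [0, 0, 0, 0, -0.2, 0, 0], [0, 0, 0, 0, -0.15, 0, 0], [0, 0, 0, 0, -0.1, 0, 0]])

```text
t: 9.55
tool_pos: [0.5958, 0.1239, 0.0231]
orientation: [0.533, 3.096, 0.0]
force: [1.2, 2.2, 0.7]
opening: 0.0006
gripper_force: 1.2
```

```bash
python3 -c "
from h import *
tip()"
```

```text
t 9.55 tcp [-97.9  -1.5] 0.0231 F(base) [-2.49  0.45  0.68] tipz [39.88909316 47.21661885] slab rear -81.5 slab h [47.3 48.2 49. ]
(-80, np.float64(48.1)) (-70, np.float64(48.2)) (-60, np.float64(48.2)) (-50, np.float64(48.2)) (-40, np.float64(48.2)) (-30, np.float64(48.2)) (-20, np.float64(48.2)) (-10, np.float64(48.2)) (0, np.float64(48.2)) (10, np.float64(48.2)) (20, np.float64(48.2)) (30, np.float64(48.1))
```

move_arm(plan=[[0, 0, 0, 0, -0.15, 0, 0], [0, 0, 0, 0, -0.2, 0, 0], [0, 0, 0, 0, -0.25, 0, 0], [0, 0, 0, 0, -0.25, 0, 0], [0, 0, 0, 0, -0.25, 0, 0], [0, 0, 0, 0, -0.25, 0, 0], [0, 0, 0, 0, -0.2, 0, 0], [0, 0, 0, 0, -0.15, 0, 0], [0, 0, 0, 0, -0.1, 0, 0], [0, 0, 0, 0, -0.06, 0, 0]])

```text
t: 10.6
tool_pos: [0.5803, 0.0803, 0.0231]
orientation: [0.533, 3.096, 0.0]
force: [1.3, 2.9, 1.1]
opening: 0.0002
gripper_force: 1.3
```

move_arm(plan=[[0, 0, 0, 0, -0.04, 0, 0], [0, 0, 0, 0, -0.04, 0, 0], [0, 0, 0, 0, -0.04, 0, 0], [0, 0, 0, 0, -0.04, 0, 0], [0, 0, 0, 0, -0.04, 0, 0], [0, 0, 0, 0, -0.04, 0, 0], [0, 0, 0, 0, -0.04, 0, 0], [0, 0, 0, 0, 0, 0, 0], [0, 0, 0, 0, 0, 0, 0], [0, 0, 0, 0, 0, 0, 0]])

```text
t: 11.6
tool_pos: [0.5779, 0.0737, 0.023]
orientation: [-0.532, -3.096, 0.0]
force: [-0.1, 1.0, -0.4]
opening: -0.0
gripper_force: 0.8
```

```bash
python3 -c "
from h import *
tip()"
```

```text
t 11.6 tcp [-44.7  -1.6] 0.023 F(base) [-0.89 -0.39 -0.42] tipz [40.2516107  46.74964415] slab rear -28.0 slab h [47.3 48.2 49. ]
(-30, np.float64(47.9)) (-20, np.float64(48.2)) (-10, np.float64(48.1)) (0, np.float64(48.2)) (10, np.float64(48.2)) (20, np.float64(48.2)) (30, np.float64(48.2))
```

Rear edge at about -29 mm and still on the rails. Creeping on.

move_arm(plan=[[0, 0, 0, 0, -0.03, 0, 0], [0, 0, 0, 0, -0.03, 0, 0], [0, 0, 0, 0, -0.03, 0, 0], [0, 0, 0, 0, -0.03, 0, 0], [0, 0, 0, 0, -0.03, 0, 0], [0, 0, 0, 0, 0, 0, 0], [0, 0, 0, 0, 0, 0, 0], [0, 0, 0, 0, 0, 0, 0], [0, 0, 0, 0, 0, 0, 0], [0, 0, 0, 0, 0, 0, 0]])

```text
t: 12.65
tool_pos: [0.5767, 0.0703, 0.023]
orientation: [-0.532, -3.096, 0.0]
force: [0.2, -0.7, 0.3]
opening: 0.0004
gripper_force: 0.0
```

```bash
python3 -c "
from h import *
tip()"
```

```text
t 12.65 tcp [-41.   -1.6] 0.023 F(base) [0.59 0.47 0.3 ] tipz [38.34250116 43.84971267] slab rear -23.7 slab h [41.9 42.8 43.6]
(-20, np.float64(42.6)) (-10, np.float64(42.7)) (0, np.float64(42.7)) (10, np.float64(42.8)) (20, np.float64(42.8)) (30, np.float64(42.8))
```

The board has dropped level (slab top 48.2 → 42.8 mm along its whole length). I'll back off, rise and turn 45° so the broad finger face meets the peg diagonally.

move_arm(plan=[[0, 0, 0, 0, 0.2, 0, 0], [0, 0, 0, 0, 0.2, 0, 0], [0, 0, 0, 0, 0, -0.4, 0], [0, 0, 1, 0, 0, -0.8, 0], [0, 0, 1, 0, 0, -0.8, 0], [0, 0, 1, 0, 0, -0.6, 0], [0, 0, 1, 0, 0, 0, 0], [0, 0, 1, 0, 0, 0, 0], [0, 0, 1, 0, 0, 0, 0], [0, 0, 1, 0, 0, 0, 0]])

```text
t: 13.7
tool_pos: [0.5804, 0.0799, 0.089]
orientation: [1.612, 2.696, 0.001]
force: [0.8, 0.9, -0.1]
opening: 0.0003
gripper_force: 0.0
```

```bash
python3 -c "
from h import *
c=dict(np.load('top0.npz'));W=world(c);B=b(W);H=W[...,2]*1000
m=(B[...,0]>-110)&(B[...,0]<60)&(B[...,1]>-210)&(B[...,1]<-78)
for y0 in range(-200,-78,20):
  print(y0,[int(np.nanmax(np.r_[0,H[m&(abs(B[...,1]-y0)<10)&(abs(B[...,0]-x0)<10)]])) for x0 in range(-100,60,20)])
c=grab('top');W=world(c);B=b(W);H=W[...,2]*1000
k=(abs(B[...,1])<55)&(B[...,0]>0)&(B[...,0]<110)&(H<60);print('slab',np.median(H[k&(B[...,0]<55)]))
hsv=cv2.cvtColor(c['frame'],cv2.COLOR_RGB2HSV); d=(hsv[...,2]<70)&(H>60)&(H<82)
for nm,q in(('block',d&(abs(B[...,1])<45)),('peg',d&(B[...,1]<-55)&(B[...,1]>-90))):
  q&=(B[...,0]>-40)&(B[...,0]<120); print(nm,q.sum(),B[q].mean(0),B[q].min(0),B[q].max(0),np.median(H[q]))
s=read_state();print(s['t'],b(s['tool_pos']),s['tool_pos'][2],yaw(),toolmove(-32,-91,s['tool_pos'][2]))
"
```

```text
-200 [5, 75, 79, 80, 81, 56, 6, 5]
-180 [5, 45, 80, 81, 84, 47, 6, 4]
-160 [6, 5, 50, 47, 24, 20, 4, 4]
-140 [4, 4, 45, 22, 11, 6, 5, 4]
-120 [5, 5, 5, 4, 5, 4, 4, 5]
-100 [5, 4, 5, 6, 5, 5, 5, 5]
-80 [18, 17, 16, 19, 18, 16, 18, 18]
slab 45.83072714744265
block 440 [78.26283762 -6.35707174] [ 62.31084871 -29.96973659] [94.16947176 16.91719062] 71.04732949323487<string>:11: RuntimeWarning: Mean of empty slice.
  ret = um.true_divide(
Traceback (most recent call last):
ValueError: zero-size array to reduction operation minimum which has no identity
```

The block top at 71 mm, against 74 before, suggests the board dropped on its -y side only. I'll measure the tilt and yaw.

```bash
cat >> h.py <<'E'
def tilt():
    c=grab('top');W=world(c);B=b(W);H=W[...,2]*1000
    hsv=cv2.cvtColor(c['frame'],cv2.COLOR_RGB2HSV).astype(int)
    for y0 in range(-50,51,20):
        print(y0,[(x0,np.nanmedian(H[q]).round(1)) for x0 in range(-40,125,20) for q in [(abs(B[...,1]-y0)<6)&(abs(B[...,0]-x0)<6)&(H<80)] if q.sum()>5])
    for y0 in (-50,-40,40,50): # front edge per strip
        q=(abs(B[...,1]-y0)<5)&(H>38)&(H<52)&(B[...,0]<127)&(B[...,0]>0); print('front',y0,np.percentile(B[q][:,0],98).round(1) if q.any() else None)
    return c
E
python3 -c "
from h import *
c=tilt();cv2.imwrite('pics/c4.png',cv2.resize(c['frame'][195:345,180:380],(800,600),interpolation=cv2.INTER_CUBIC)[:,:,::-1])
s=read_state();print(s['t'],b(s['tool_pos']),s['tool_pos'][2],yaw())
"
```

```text
-50 [(20, np.float64(43.0)), (40, np.float64(43.3)), (60, np.float64(42.4)), (80, np.float64(42.3)), (100, np.float64(42.8)), (120, np.float64(32.1))]
-30 [(20, np.float64(44.4)), (40, np.float64(43.8)), (60, np.float64(43.8)), (80, np.float64(51.4)), (100, np.float64(44.4)), (120, np.float64(17.4))]
-10 [(0, np.float64(45.5)), (20, np.float64(45.2)), (40, np.float64(44.5)), (60, np.float64(47.8)), (80, np.float64(71.2)), (100, np.float64(46.1)), (120, np.float64(18.8))]
10 [(-20, np.float64(55.1)), (0, np.float64(45.6)), (20, np.float64(46.5)), (40, np.float64(46.0)), (60, np.float64(69.4)), (80, np.float64(71.9)), (100, np.float64(45.8)), (120, np.float64(17.9))]
30 [(-40, np.float64(18.3)), (-20, np.float64(50.4)), (0, np.float64(46.6)), (20, np.float64(47.4)), (40, np.float64(47.1)), (60, np.float64(47.1)), (80, np.float64(47.4)), (100, np.float64(47.1)), (120, np.float64(18.1))]
50 [(-40, np.float64(32.7)), (-20, np.float64(48.8)), (0, np.float64(48.0)), (20, np.float64(47.9)), (40, np.float64(48.4)), (60, np.float64(48.4)), (80, np.float64(47.7)), (100, np.float64(47.9)), (120, np.float64(32.4))]
front -50 110.2
front -40 110.6
front 40 109.7
front 50 109.6
13.8 [-51.27079994  -1.40124151] 0.08887443314641082 (np.float64(28.40548407791533), array([ 7.61720000e-04, -2.81911069e-05, -9.99999709e-01]))
```

View pics/c4.png

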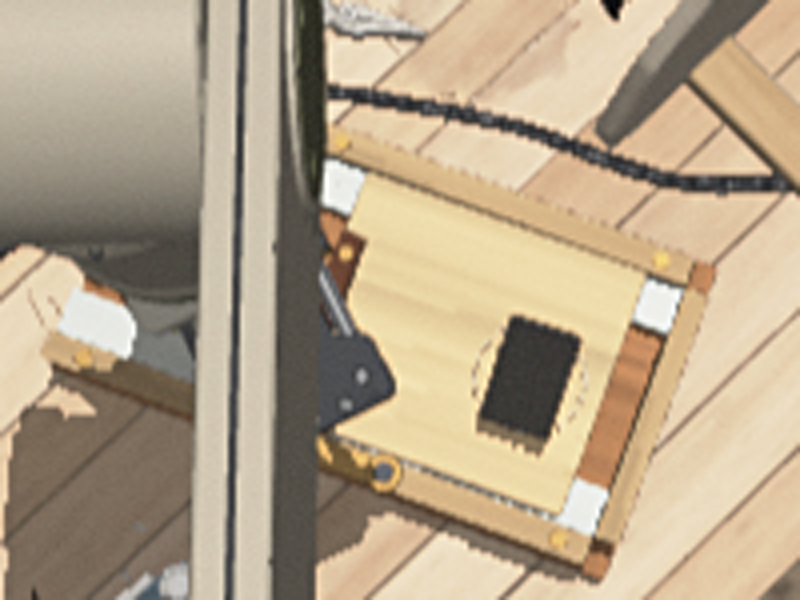

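The picture confirms the partial drop: the front gap looks even, but the +y (upper) side still rides high (48 mm against 42.8 mm), tilt ≈0.05 rad. I'll go back and nudge the ledge near its +y end.

move_arm(plan=[[0, 0, -1, 0, 0, 0, 0], [0, 0, -1, 0, 0, 0, 0], [0, 0, -1, 0, 0, 0, 0], [0, 0, -1, 0, 0, 0, 0], [0, 0, -1, 0, 0, 0, 0], [0, 0, -1, 0, 0, 0, 0], [0, 0, -1, 0, 0, 0, 0], [0, 0, 0, -0.45, 0.15, 0, 0], [0, 0, 0, -0.45, 0, 0.5, 0], [0, 0, 0, 0, 0, 0.5, 0]])

```text
t: 14.8
tool_pos: [0.6042, 0.0755, 0.0638]
orientation: [0.528, 3.094, 0.001]
force: [-0.9, 0.5, 0.6]
opening: 0.0001
gripper_force: 0.0
```

move_arm(plan=[[0, 0, 0, 0, 0, 0.5, 0], [0, 0, 0, 0, 0, 0.5, 0], [0, 0, 0, 0, 0, 0.4, 0], [0, 0, 0, 0, 0, 0.3, 0], [0, 0, 0, 0, -0.1, 0, 0], [0, 0, 0, 0, -0.1, 0, 0], [0, 0, 0, 0, -0.1, 0, 0], [0, 0, 0, 0, -0.1, 0, 0], [0, 0, 0, 0, -0.06, 0, 0], [0, 0, 0, 0, 0, 0, 0]])

```text
t: 15.8
tool_pos: [0.5989, 0.0646, 0.0209]
orientation: [0.533, 3.096, 0.0]
force: [-0.3, -0.2, 0.9]
opening: 0.0004
gripper_force: 0.0
```

```bash
python3 -c "
from h import *
tip();tilt()"
```

```text
t 15.8 tcp [-43.1  21.1] 0.0209 F(base) [ 0.25 -0.21  0.92] tipz [37.11643143 43.14129274] slab rear -23.9 slab h [41.9 42.7 43.6]
(-20, np.float64(42.6)) (-10, np.float64(42.7)) (0, np.float64(42.7)) (10, np.float64(42.7)) (20, np.float64(42.7)) (30, np.float64(42.8)) -50 [(-40, np.float64(32.6)), (20, np.float64(42.5)), (40, np.float64(42.8)), (60, np.float64(43.1)), (80, np.float64(42.8)), (100, np.float64(43.0)), (120, np.float64(32.2))]
-30 [(-40, np.float64(18.8)), (20, np.float64(44.1)), (40, np.float64(43.7)), (60, np.float64(44.7)), (80, np.float64(50.9)), (100, np.float64(44.2)), (120, np.float64(18.5))]
-10 [(20, np.float64(45.0)), (40, np.float64(44.6)), (60, np.float64(47.5)), (80, np.float64(70.7)), (100, np.float64(45.5)), (120, np.float64(18.5))]
10 [(40, np.float64(46.0)), (60, np.float64(65.6)), (80, np.float64(72.4)), (100, np.float64(46.3)), (120, np.float64(18.6))]
30 [(0, np.float64(47.0)), (40, np.float64(47.7)), (60, np.float64(46.9)), (80, np.float64(46.9)), (100, np.float64(47.2)), (120, np.float64(17.9))]
50 [(0, np.float64(48.0)), (40, np.float64(48.2)), (60, np.float64(48.2)), (80, np.float64(47.7)), (100, np.float64(48.2)), (120, np.float64(32.6))]
front -50 110.5
front -40 110.6
front 40 110.5
front 50 109.7
```

move_arm(plan=[[0, 0, 0, 0, -0.04, 0, 0], [0, 0, 0, 0, -0.04, 0, 0], [0, 0, 0, 0, -0.04, 0, 0], [0, 0, 0, 0, -0.03, 0, 0], [0, 0, 0, 0, -0.03, 0, 0], [0, 0, 0, 0, -0.03, 0, 0], [0, 0, 0, 0, 0, 0, 0], [0, 0, 0, 0, 0, 0, 0], [0, 0, 0, 0, 0, 0, 0], [0, 0, 0, 0, 0, 0, 0]])

```text
t: 16.9
tool_pos: [0.597, 0.06, 0.0205]
orientation: [0.532, 3.096, 0.0]
force: [0.7, -0.1, 0.1]
opening: 0.0003
gripper_force: 0.0
```

```bash
python3 -c "
from h import *
tip();tilt()" | grep -v '^-[13]0\|^[13]0'
```

```text
t 16.9 tcp [-38.1  20.9] 0.0205 F(base) [-0.12  0.75  0.09] tipz [37.22242033 44.78284624] slab rear -23.3 slab h [41.3 42.2 43. ]
(-20, np.float64(42.0)) (-10, np.float64(42.2)) (0, np.float64(42.2)) (10, np.float64(42.2)) (20, np.float64(42.2)) (30, np.float64(42.2)) -50 [(-40, np.float64(32.6)), (-20, np.float64(42.2)), (40, np.float64(42.7)), (60, np.float64(42.5)), (80, np.float64(42.5)), (100, np.float64(42.2)), (120, np.float64(32.0))]
50 [(0, np.float64(42.0)), (60, np.float64(42.1)), (80, np.float64(43.1)), (100, np.float64(41.7)), (120, np.float64(32.0))]
front -50 111.3
front -40 111.3
front 40 110.8
front 50 111.2
```

The board is now level at 42.2 mm on both sides. On to the keeper.

move_arm(plan=[[0, 0, 0, 0, 0.2, 0, 0], [0, 0, 0, 0, 0.2, 0, 0], [0, 0, 0.5, 0, 0, -0.8, 0], [0, 0, 1, 0, 0, -0.9, 0], [0, 0, 1, 0, 0, -0.9, 0], [0, 0, 1, 0, 0, 0, 0], [0, 0, 1, 0, 0, 0, 0], [0, 0, 1, 0, 0, 0, 0], [0, 0, 1, 0, 0, 0, 0], [0, 0, 1, 0, 0, 0, 0]])

```text
t: 18.0
tool_pos: [0.6004, 0.0699, 0.0856]
orientation: [-1.682, -2.653, -0.0]
force: [0.1, -0.2, -0.4]
opening: 0.0007
gripper_force: 0.0
```

```bash
python3 -c "
from h import *
s=read_state();print(s['t'],b(s['tool_pos']),s['tool_pos'][2],yaw(),toolmove(-35,-94,s['tool_pos'][2]))
"
```

```text
18.0 [-48.52962319  20.81699663] 0.08556835187206382 (np.float64(25.256812797845534), array([ 5.72246230e-05,  9.45258795e-05, -9.99999994e-01])) [ 2.84856279e+00 -3.64293241e+00 -1.61492692e-04]
```

move_arm(plan=[[0, 0, 0, 0.57, -0.73, 0, 0], [0, 0, 0, 0.57, -0.73, 0, 0], [0, 0, 0, 0.57, -0.73, 0, 0], [0, 0, 0, 0.57, -0.73, 0, 0], [0, 0, 0, 0.57, -0.73, 0, 0], [0, 0, 0, 0, 0, 0.4, 0], [0, 0, 0, 0, 0, 0.4, 0], [0, 0, 0, 0, 0, 0.4, 0], [0, 0, 0, 0, 0, 0.4, 0], [0, 0, 0, 0, 0, 0.36, 0]])

```text
t: 19.0
tool_pos: [0.4872, 0.0943, 0.0351]
orientation: [-1.677, -2.656, 0.001]
force: [0.1, 0.1, 0.7]
opening: 0.0006
gripper_force: 0.0
```

```bash
python3 -c "
from h import *
s=read_state();p=b(s['tool_pos']);print(s['t'],p,s['tool_pos'][2],s['force'])
c=grab('wrist');W=world(c);B=b(W);H=W[...,2]*1000
m=(abs(B[...,0])<60)&(abs(B[...,1]+68)<20)&(H>66)&(H<80)
hsv=cv2.cvtColor(c['frame'],cv2.COLOR_RGB2HSV);k=m&(hsv[...,2]<80)&(np.hypot(*(B-p).transpose(2,0,1))>22)
print('peg',k.sum(),B[k].mean(0),B[k].min(0),B[k].max(0))
f=(np.hypot(*(B-p).transpose(2,0,1))<25)&(H>50)
print('tip',np.percentile(H[f],[0,1]))
cv2.imwrite('pics/w5.png',c['frame'][:,:,::-1])
"
```

```text
19.0 [-33.74264406 -94.03534057] 0.03514834509962115 [0.07478204 0.09948086 0.74380762]<string>:7: RuntimeWarning: Mean of empty slice.
  ret = um.true_divide(
Traceback (most recent call last):
ValueError: zero-size array to reduction operation minimum which has no identity
```

The wrist camera sits on the far side of the finger and cannot see the peg, so I'm using the top-view fix (-14, -72). I'll push diagonally along the arc.

move_arm(plan=[[0, 0, 0, -0.28, 0.09, 0, 0], [0, 0, 0, -0.28, 0, 0, 0], [0, 0, 0, -0.2, 0.2, 0, 0], [0, 0, 0, -0.2, 0.15, 0, 0], [0, 0, 0, -0.2, 0.11, 0, 0], [0, 0, 0, -0.2, 0.08, 0, 0], [0, 0, 0, -0.2, 0.05, 0, 0], [0, 0, 0, -0.2, 0.03, 0, 0], [0, 0, 0, -0.2, 0.01, 0, 0], [0, 0, 0, 0, 0, 0, 0]])

```text
t: 20.05
tool_pos: [0.5248, 0.0572, 0.0365]
orientation: [1.677, 2.656, -0.001]
force: [0.1, 0.1, -0.5]
opening: 0.0007
gripper_force: 0.0
```

```bash
cat >> h.py <<'E'
def keeper(fn=None):
    s=read_state();p=b(s['tool_pos']);F=s['force'];print(s['t'],p,s['tool_pos'][2],'Fbase',F[:2]@X,F[:2]@Y,F[2])
    for n in ('top','scene'):
        c=grab(n);W=world(c);B=b(W);H=W[...,2]*1000;hsv=cv2.cvtColor(c['frame'],cv2.COLOR_RGB2HSV)
        k=(hsv[...,2]<80)&(H>53)&(H<78)&(np.hypot(B[...,0]-30,B[...,1]+68.5)<56)
        g=(hsv[...,0]>15)&(hsv[...,0]<28)&(hsv[...,1]>150)&(H>46)&(H<53)&(np.hypot(B[...,0]-30,B[...,1]+68.5)<60)
        for m,q in(('peg',k),('blade',g)):
            if q.sum()>3: print(n,m,q.sum(),np.median(B[q],0),np.median(H[q]))
        if fn: cv2.imwrite(f'pics/{fn}{n}.png',cv2.resize(c['frame'][190:350,180:380] if n=='top' else c['frame'][180:330,220:380],(640,512),interpolation=cv2.INTER_CUBIC)[:,:,::-1])
E
python3 -c "
from h import *
keeper()"
```

```text
20.05 [-11.31653694 -46.25026817] 0.03651494699781592 Fbase -0.13756070833386083 0.011715122657957369 -0.4582774545530633
top peg 5 [ 65.26898802 -27.5534262 ] 68.52526322492044
scene peg 53 [  5.16337607 -36.13429455] 70.37585334293257
```

move_arm(plan=[[0, 0, 0, -0.2, -0.02, 0, 0], [0, 0, 0, -0.2, -0.04, 0, 0], [0, 0, 0, -0.2, -0.06, 0, 0], [0, 0, 0, -0.2, -0.09, 0, 0], [0, 0, 0, -0.2, -0.12, 0, 0], [0, 0, 0, -0.15, -0.12, 0, 0], [0, 0, 0, -0.04, -0.04, 0, 0], [0, 0, 0, 0, 0, 0, 0], [0, 0, 0, 0, 0, 0, 0], [0, 0, 0, 0, 0, 0, 0]])

```text
t: 21.15
tool_pos: [0.5263, 0.0259, 0.0365]
orientation: [-1.676, -2.657, 0.0]
force: [-0.4, -0.0, -0.3]
opening: 0.0004
gripper_force: 0.0
```

```bash
python3 -c "
from h import *
keeper()"
```

```text
21.15 [ 17.64612189 -34.3873566 ] 0.036517274758770486 Fbase 0.14712622201437067 -0.38027191643552033 -0.3246613357869777
scene peg 41 [ 33.96316322 -24.31737259] 68.39994486566286
```

move_arm(plan=[[0, 0, 0, -0.04, -0.03, 0, 0], [0, 0, 0, -0.04, -0.03, 0, 0], [0, 0, 0, -0.03, -0.02, 0, 0], [0, 0, 0, 0, 0, 0, 0], [0, 0, 0, 0, 0, 0, 0], [0, 0, 0, 0, 0, 0, 0], [0, 0, 0, 0, 0, 0, 0], [0, 0, 0, 0, 0, 0, 0], [0, 0, 0, 0, 0, 0, 0], [0, 0, 0, 0, 0, 0, 0]])

```text
t: 22.25
tool_pos: [0.5257, 0.0225, 0.0365]
orientation: [1.677, 2.657, -0.0]
force: [0.4, 0.3, 0.5]
opening: 0.0004
gripper_force: 0.0
```

```bash
python3 -c "
from h import *
keeper()"
```

```text
22.25 [ 21.07982865 -33.77845385] 0.036534435615895505 Fbase -0.3926741628640394 0.2784047699473776 0.4650374776809851
scene peg 37 [ 36.9515421  -23.68350833] 69.8087021137397
```

move_arm(plan=[[0, 0, 0, -0.03, -0.02, 0, 0], [0, 0, 0, -0.03, -0.02, 0, 0], [0, 0, 0, -0.03, 0, 0, 0], [0, 0, 0, 0, 0, 0, 0], [0, 0, 0, 0, 0, 0, 0], [0, 0, 0, 0, 0, 0, 0], [0, 0, 0, 0, 0, 0, 0], [0, 0, 0, 0, 0, 0, 0], [0, 0, 0, 0, 0, 0, 0], [0, 0, 0, 0, 0, 0, 0]])

```text
t: 23.35
tool_pos: [0.5256, 0.0215, 0.0365]
orientation: [-1.675, -2.656, -0.003]
force: [-0.3, 7.2, 1.4]
opening: 0.0007
gripper_force: 3.8
```

```bash
python3 -c "
from h import *
keeper()"
```

```text
23.35 [ 22.01638838 -33.57332128] 0.03648868769003222 Fbase -6.656521617869204 -2.6907800858943127 1.3774373259946786
scene peg 41 [ 36.59204116 -23.67797408] 69.69519559665609
```

The end stop is felt (7 N). I'll retreat, rise and look.

move_arm(plan=[[0, 0, 0, 0.2, 0, 0, 0], [0, 0, 0, 0.4, 0, 0, 0], [0, 0, 0, 0, 0, -0.8, 0], [0, 0, 0, 0, 0, -1, 0], [0, 0, 0, 0, 0, -1, 0], [0, 0, 0, 0.8, 0.8, -1, 0], [0, 0, 0, 0.8, 0.8, -1, 0], [0, 0, 0, 0.8, 0.8, 0, 0], [0, 0, 0, 0.8, 0.8, 0, 0], [0, 0, 0, 0.8, 0.8, 0, 0]])

```text
t: 24.45
tool_pos: [0.5667, 0.1683, 0.1569]
orientation: [1.676, 2.656, 0.0]
force: [0.6, -0.8, 0.2]
opening: 0.0002
gripper_force: 0.0
```

```bash
python3 -c "
from h import *
keeper('f');tilt()"
```

```text
24.45 [-129.98645815  -43.82256399] 0.1568890224913215 Fbase 0.5318402480142946 0.8737719813384831 0.24569946438022688
top peg 31 [ 31.86519848 -25.24322881] 73.46841796273398
scene peg 21 [ 37.67029246 -22.9871573 ] 69.46950803695185
-50 [(-40, np.float64(32.2)), (-20, np.float64(42.1)), (0, np.float64(41.8)), (20, np.float64(42.8)), (40, np.float64(43.2)), (60, np.float64(42.8)), (80, np.float64(42.5)), (100, np.float64(42.4)), (120, np.float64(32.3))]
-30 [(-40, np.float64(18.9)), (-20, np.float64(44.4)), (0, np.float64(42.3)), (20, np.float64(42.5)), (40, np.float64(42.7)), (60, np.float64(42.9)), (80, np.float64(45.4)), (100, np.float64(42.7)), (120, np.float64(18.2))]
-10 [(-40, np.float64(18.2)), (-20, np.float64(51.4)), (0, np.float64(41.6)), (20, np.float64(42.8)), (40, np.float64(42.2)), (60, np.float64(45.3)), (80, np.float64(67.7)), (100, np.float64(42.0)), (120, np.float64(18.7))]
10 [(-40, np.float64(18.6)), (-20, np.float64(51.4)), (0, np.float64(42.7)), (20, np.float64(42.6)), (40, np.float64(42.6)), (60, np.float64(58.7)), (80, np.float64(67.9)), (100, np.float64(42.8)), (120, np.float64(18.3))]
30 [(-40, np.float64(17.5)), (-20, np.float64(49.4)), (0, np.float64(41.8)), (20, np.float64(42.8)), (40, np.float64(41.8)), (60, np.float64(42.3)), (80, np.float64(42.6)), (100, np.float64(42.0)), (120, np.float64(17.9))]
50 [(-40, np.float64(32.6)), (-20, np.float64(42.4)), (0, np.float64(42.4)), (20, np.float64(42.9)), (40, np.float64(42.8)), (60, np.float64(42.4)), (80, np.float64(42.2)), (100, np.float64(41.7)), (120, np.float64(32.3))]
front -50 110.9
front -40 109.7
front 40 110.1
front 50 110.3
```

View pics/ftop.png

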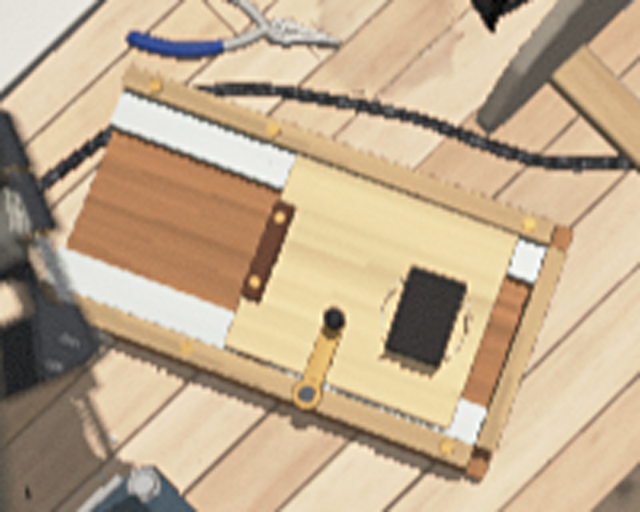

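The picture shows the keeper squarely across the board, with its pivot at (307,393) and peg at (333,320). The board is level at ~42.4 mm everywhere, the block is flat at (427,315), and the robot is clear.

```bash
python3 -c "
from plant import *
print(close_job())"
```

```text
the job is handed in; nothing more can be done
None
```

The job is handed in: the last images showed the board level in its notches, the keeper at its end stop squarely across it, the charcoal block flat and untouched, and the robot clear. The verdict was not shown to me.

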